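# Turn a trolley wheel by its spokes until the valve is on top

## Task

Bring the valve of the trolley wheel on the inclined stand straight to the top, ready for the air hose: turn the wheel clockwise (as you see it from the robot) by gently pushing its spokes round with the fingertips, taking the next spoke when one is out of reach, and leave it standing like that. Only push the spokes: do not grip them, keep off the tyre, and leave the things beside the stand where they are.

Things in the scene. Friction and masses are not known exactly. Their poses are not given: they have to be found in the camera images.
- stand: grey wheel stand bolted to the table. Origin on the table top straight under the hub; z up, x away from the robot, y to the left. Base plate 190 x 216 x 12 mm (x -105 to +85). The axle points toward the robot and up at 45 deg, along (-0.707, 0, 0.707) in this frame, so the wheel leans back 45 deg and its top lies from the hub along (0.707, 0, 0.707), up the slope. Post and 70 mm wide bearing block stand behind
- guard_edge (a point): middle of the upper edge (a steel rod 8 mm thick, 200 mm long, along the stand's y) of the clear plastic guard that covers the lower part of the wheel. The guard is 4 mm thick, parallel to the wheel, 34 mm in front of its middle plane, and reaches from 35 to 110 mm down the slope from the hub: spokes can be reached only above it
- hub (a point): centre of the wheel on its axle, in the wheel's middle plane, 140 mm above the table top
- valve_stem (a point): middle of the valve stem: brass, 10 mm thick with a black cap, pointing from the rim toward the hub, from 47 to 73 mm from the hub centre; this point is 60 mm from it. Turns with the wheel. Valve on top: this point lies straight up the slope from the hub.
- spokes: aluminium rim with five spokes; origin at the hub centre, x toward the valve, z along the axle, out of the face. Spokes 12 mm wide, 14 mm thick (middle plane +-7 mm), at 36, 108, 180, 252, 324 deg from the valve. Hub radius 20 mm (22 mm out in front, nut and axle end 35 mm); rim inner radius 72 mm. The windows between the spokes go right through, free to 38 mm behind the middle plane
- tyre: black rubber tyre on the rim, 221 mm outer and 151 mm inner diameter, 35 mm thick, origin at the hub centre; not to be pushed
- wheel (a joint): turn of the wheel, rad: 0 with the valve straight at the top, growing clockwise as seen from the robot; starts between -4.6 and -2.7. The bearing is stiff (about 0.15 Nm): the wheel stays where it is left and does not coast
- oil_spray: spray can 53 x 182 mm standing left of the stand, origin under its centre; bystander
- caster_2: swivel caster 62 x 107 x 132 mm standing on its plate left of the stand, origin under its plate; bystander
- bearing_1: ball bearing 32 x 10 mm lying left of the stand, origin under its centre; bystander

How it is judged:
By the outcome, as a careful person would: the job done as asked, in the order asked, and still so for the second after the job is handed in, with the robot touching nothing.
It also fails if it takes over 72 s, if anything falls off the work surface, if the arm or the gripper's body presses on something with over 40 N, if the wrist force passes 120 N, or if a joint passes its speed limit or range.

## Robot

A 6-joint arm with a two-finger parallel gripper is mounted at the origin on a cart in front of the work surface, level with it; the furniture and walls round the work are solid. World frame = base frame: x ahead of the robot, y to its left, z up, the work surface at z = 0. Lengths are in m, angles in rad, forces in N, time in s.
With the tool pointing down it reaches from about 0.375 to 0.9 m from the base axis. Payload 3.1 kg.
Tool frame: the origin (TCP) lies where the fingers leave the gripper's body, on its centre line; the fingertips stand 70 mm ahead of it and the grasp point (between the pads) lies 51 mm ahead of it; z points along the fingers, y is the line along which they close (so a half turn about z gives the same grasp; the last joint's range is limited). The gripper opens to 87 mm and grips with 3 to 60 N. Pads are 19 mm wide; open, the fingers measure 117 mm over their backs; the gripper's body (75 mm by 190 mm) begins 51 mm behind the grasp point.
Start: joints at [1.159, 0.527, 1.433, -0, 1.181, -0.178], TCP at [0.145, 0.608, 0.292] pointing down, gripper open.
Joint ranges: [-3.08, 3.08], [-0.75, 2.2], [0.22, 2.44], [-1.43, 4.57], [0, 2.65], [-2.85, 2.85]. Speed limits (rad/s): [2.79, 2.79, 3.14, 3.14, 3.14, 3.14].

## Interface

Orientations are given as a unit quaternion [x, y, z, w].
In Python, from rig import robot gives the robot as it stands.
- The arm moves only by the tool send_rows, never from a script. Its argument "deltas" is text: rows parted by semicolons, each of 7 numbers parted by spaces: the shift along the tool's x, y, z in mm, then the turn, a rotation vector about the tool's x, y, z in degrees, then the opening, from 0 (shut) to 1 (fully open). A call has 1 to 10 rows; each row shifts and turns the commanded pose from where the row before left it, along the tool's axes as they then stand; what a row does not reach is not made up. A row lasts 1/8 s, in which the tool goes at most 62.5 mm and 10.7 degrees, less where a joint would pass 70% of its speed; a pose out of reach is approached as far as the arm can. A call is refused whole if a number of a shift passes 62.5 or a number of a turn 10.7, either way. A call with a gripper value outside its range is refused whole. The fingers move at their own pace and stop on an object; "newtons" is the grip in N (left out, the last holds). Time passes only in rows, so rows that do not move let the fingers close. It gives the time, the measured TCP pose, the force, the opening and the grip force at its end, in the units of the state.
- robot.get_obs(): the state, without advancing time (a new reading comes with each control period).
- robot.camera(name): name is "scene" or "top"; returns a dict with "image" (420x560x3 uint8, red, green, blue), "depth" (420x560 float32, m along the optical axis (not along the pixel's ray), 0 where there is no reading), "fovy" (degrees; the focal length in pixels is half the picture's height over the tangent of half this angle, whatever the lens; pixels are square), "cx", "cy" (the principal point, pixels), "rvec" (rotation vector, rad) and "tvec" (3), from world to camera coordinates, as OpenCV has them. Camera axes: x right, y down, z forward; pixel columns grow to the right and rows downward; lengths in m; the calibration is good to about 2 mm. A picture is of the moment at which its call begins.
- robot.hand_in(): hands the job in; it is judged then, once.
Trained networks look in the newest picture that a camera, given by its name, has taken for a name from the list of things; names that differ only in an ending like _2 or _b are one class to them, and where a whole thing is asked for, a point or a joint stands for the part that bears it (a point fixed in the world has none). Each returns a list of dicts, best first, with "p" (0 to 1); they miss things now and then, are a little off and sometimes report something else, mostly with a low value. They report only what shows in the picture. A call takes as long as a camera call.
- robot.find_in(camera, thing): "box" ([left, top, right, bottom] in pixels, round what is visible of it).
- robot.cut_out(camera, thing): "region" (420x560 bool, what is visible of it) and "box" ([left, top, right, bottom] in pixels, round what is visible of it).
The state is a dict: "time": time; "q": joint angles; "joint_velocities": joint speeds; "joint_torque": joint torques, N m; "position": TCP position; "tool_rot": TCP orientation; "ft_force": force on the tool from outside, world axes, zero at the start; "moment": the same for the moment, N m; "grip_width": finger opening in m; "grip_force": force on a finger pad.
Only numpy, scipy, OpenCV 4.12 (cv2) and the standard library are available. Lean on these libraries where they do the work, as an engineer would, in place of code of your own. Each camera call takes 0.05 s, during which the arm holds its last target. There are 200 camera calls.

## Working session

There is one attempt and no reset: what is moved stays moved. The work goes in short steps, Python scripts to look and compute and a tool call to move; the robot and the scene stay as the last step left them, time stands still between calls to the robot, and variables do not carry over. Pictures are saved under pics/ and viewed, at most 10 in all, crops included, and the job is handed in when it is done.

Besides the shell and the picture viewer there is one more tool, called after "Call:" as name(argument=value, ...) on one line, values as JSON. send_rows: Moves the arm, as the interface text tells. Its arguments: {"type":"object","properties":{"deltas":{"type":"string"},"newtons":{"type":"number"}},"required":["deltas"]}

```bash
mkdir -p pics; ls
cat > h.py <<'E'
import numpy as np,cv2
from scipy.spatial.transform import Rotation as R
from rig import robot
def cam(n):
    c=robot.camera(n); h=c["image"].shape[0]
    c["f"]=h/2/np.tan(np.radians(c["fovy"])/2); c["Rm"]=cv2.Rodrigues(np.array(c["rvec"],float))[0]; c["t"]=np.array(c["tvec"],float)
    return c
def pts(c,mask):
    v,u=np.nonzero(mask&(c["depth"]>0)); d=c["depth"][v,u]
    P=np.c_[(u-c["cx"])/c["f"]*d,(v-c["cy"])/c["f"]*d,d]
    return (P-c["t"])@c["Rm"]
def proj(c,X):
    p=np.atleast_2d(X)@c["Rm"].T+c["t"]; return np.c_[p[:,0]/p[:,2]*c["f"]+c["cx"],p[:,1]/p[:,2]*c["f"]+c["cy"]]
def save(c,n): cv2.imwrite("pics/"+n,c["image"][:,:,::-1])
E
python3 - <<'E'
from h import *
for n in("scene","top"):
    c=cam(n); save(c,n+"0.png"); print(n,c["f"],"campos",-c["Rm"].T@c["t"])
    for t in("stand","guard_edge","hub","valve_stem","spokes","tyre","oil_spray","caster_2","bearing_1"):
        for r in robot.cut_out(n,t)[:2]:
            P=pts(c,r["region"])
            print(t,round(r["p"],2),np.round(r["box"]),len(P),np.round(np.median(P,0),3) if len(P) else "", np.round(np.percentile(P,[3,97],axis=0),3).tolist() if len(P) else "")
o=robot.get_obs();print(o["position"],o["tool_rot"],R.from_quat(o["tool_rot"]).as_matrix(),o["time"])
E
```

```text
pics
scene 385.7790168188543 campos [ 0.33621665 -0.30571492  0.86714243]
stand 0.57 [262. 205. 389. 347.] 10712 [ 0.571 -0.148  0.136] [[0.49, -0.237, 0.013], [0.655, -0.039, 0.224]]
guard_edge 0.86 [263. 205. 387. 348.] 11008 [ 0.572 -0.148  0.136] [[0.49, -0.237, 0.012], [0.657, -0.038, 0.224]]
hub 0.97 [266. 207. 388. 348.] 10606 [ 0.57  -0.149  0.136] [[0.49, -0.237, 0.013], [0.655, -0.039, 0.224]]
hub 0.75 [290. 207. 390. 317.] 3027 [ 0.622 -0.176  0.198] [[0.555, -0.24, 0.133], [0.662, -0.039, 0.228]]
valve_stem 0.61 [298. 220. 368. 301.] 1489 [ 0.597 -0.138  0.154] [[0.558, -0.209, 0.105], [0.634, -0.061, 0.207]]
spokes 0.88 [302. 220. 364. 299.] 1378 [ 0.597 -0.143  0.155] [[0.557, -0.208, 0.111], [0.634, -0.061, 0.207]]
tyre 0.88 [291. 205. 385. 317.] 3343 [ 0.623 -0.17   0.197] [[0.555, -0.24, 0.132], [0.666, -0.039, 0.228]]
oil_spray 0.57 [197. 145. 225. 203.] 1130 [0.492 0.191 0.112] [[0.472, 0.179, 0.007], [0.519, 0.225, 0.181]]
caster_2 0.82 [228. 179. 251. 224.] 706 [0.516 0.106 0.112] [[0.5, 0.077, 0.004], [0.539, 0.147, 0.135]]
caster_2 0.65 [290. 203. 388. 318.] 52
[... 568 characters left out ...]
063, 0.205]]
spokes 0.6 [330. 161. 420. 228.] 2358 [ 0.599 -0.147  0.149] [[0.557, -0.21, 0.017], [0.641, -0.062, 0.205]]
tyre 0.77 [309. 139. 439. 226.] 4092 [ 0.629 -0.141  0.2  ] [[0.557, -0.234, 0.13], [0.672, -0.032, 0.226]]
oil_spray 0.65 [157. 242. 202. 275.] 1133 [0.493 0.196 0.146] [[0.474, 0.179, 0.022], [0.519, 0.224, 0.181]]
caster_2 0.64 [203. 227. 265. 262.] 1755 [0.52  0.099 0.103] [[0.501, 0.056, 0.002], [0.549, 0.15, 0.132]]
[0.14475434 0.60798058 0.29227343] [1.16628072e-01 9.93175660e-01 1.56638452e-05 1.53346719e-05] [[-9.72795785e-01  2.31664325e-01  3.41137340e-05]
 [ 2.31664326e-01  9.72795785e-01  2.75369932e-05]
 [-2.68063577e-05  3.46908061e-05 -9.99999999e-01]] 1.0
```

Run:
```python
import cv2,numpy as np
a=cv2.imread("pics/scene0.png")[195:355,250:400];b=cv2.imread("pics/top0.png")[130:280,295:450]
f=lambda x:cv2.resize(x,(400,400*x.shape[0]//x.shape[1]),interpolation=cv2.INTER_CUBIC)
a,b=f(a),f(b);h=max(len(a),len(b));p=lambda x:cv2.copyMakeBorder(x,0,h-len(x),0,0,0)
cv2.imwrite("pics/crop0.png",np.hstack([p(a),p(b)]))
```

```text
(no output)
```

View pics/crop0.png

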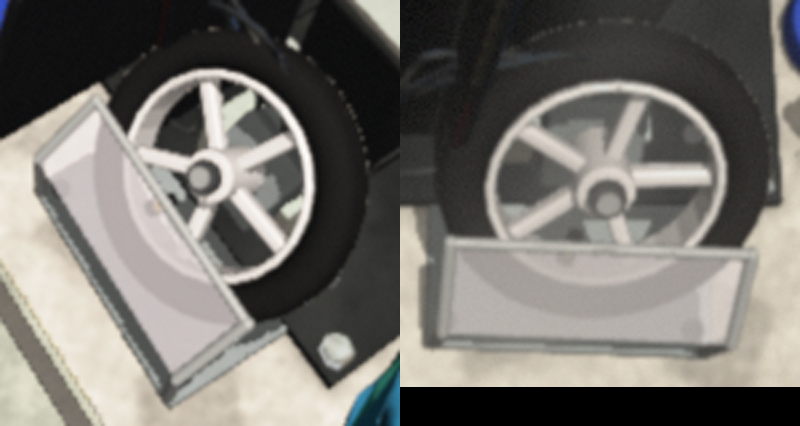

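View pics/scene0.png

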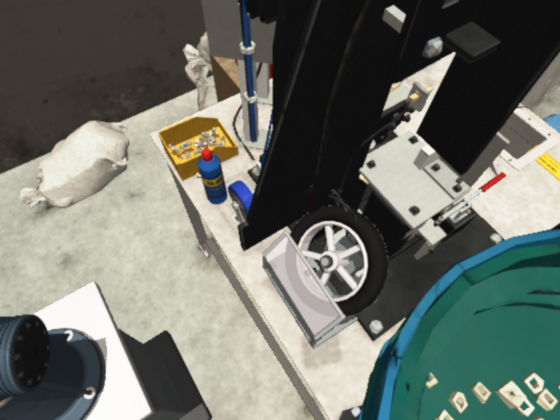

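```bash
cat >> h.py <<'E'
def frame(x,y,yaw):
    Rz=R.from_euler("z",yaw).as_matrix(); s=.5**.5
    a=Rz@np.array([-s,0,s]); u=Rz@np.array([s,0,s]); r=np.cross(a,u)  # a out, u up-slope
    r=-Rz@np.array([0,1,0])  # right as seen from robot
    return np.array([x,y,.14]),u,r,a
def wp(F,rad,ang,z):  # ang clockwise from top, rad
    o,u,r,a=F; rad,ang,z=np.broadcast_arrays(rad,ang,z)
    return o+(rad*np.cos(ang)).ravel()[:,None]*u+(rad*np.sin(ang)).ravel()[:,None]*r+z.ravel()[:,None]*a
def rect(c,F,z=0,half=.12,n=360):
    g=np.linspace(-half,half,n); X,Y=np.meshgrid(g,-g); P=F[0]+Y.reshape(-1,1)*F[1]+X.reshape(-1,1)*F[2]+z*F[3]
    q=proj(c,P).astype(np.float32).reshape(n,n,2); return cv2.remap(c["image"],q[...,0],q[...,1],cv2.INTER_CUBIC)
def samp(c,P):
    q=proj(c,P).astype(np.float32); return cv2.remap(c["gray"],q[:,:1],q[:,1:],cv2.INTER_LINEAR).mean()
def score(p,cs):
    F=frame(*p[:3]); s=0; k=np.arange(5)*2*np.pi/5+p[3]
    rr=np.linspace(.03,.066,8)[:,None,None]; w=np.array([-.004,0,.004])
    an=np.linspace(-1.7,1.7,60)
    for c in cs:
        kk=k[np.cos(k)>-.3]
        s+=samp(c,wp(F,rr,kk[None,:,None]+w/rr,.007))
        s-=samp(c,wp(F,rr,kk[None,:,None]+np.array([-.012,.012])/rr,.007))
        s+=samp(c,wp(F,.0735,an,.0165))-samp(c,wp(F,np.array([[.081],[.1]]),an[None],.0165))
    return -s
E
cat > fit.py <<'E'
from h import *
from scipy.optimize import differential_evolution
def fit(cs,b=[(.53,.61),(-.18,-.1),(-.4,.4),(0,2*np.pi/5)]):
    for c in cs: c["gray"]=cv2.cvtColor(c["image"],cv2.COLOR_RGB2GRAY).astype(np.float32)
    return differential_evolution(score,b,args=(cs,),seed=1,popsize=20,maxiter=150)
E
python3 - <<'E'
from fit import *
cs=[cam("scene"),cam("top")]
for c in cs:
    r=fit([c]);print(r.x,r.fun)
r=fit(cs);print("both",r.x,np.degrees(r.x[3]),r.fun); np.save("pose.npy",r.x)
F=frame(*r.x[:3])
ims=[cv2.resize(rect(c,F,0.003),(390,390)) for c in cs]
for i in ims: cv2.circle(i,(195,195),int(.06/.24*390),(0,255,0),1)
cv2.imwrite("pics/rect0.png",np.hstack(ims)[:,:,::-1])
# obstacle map in stand frame, both cams
for lo,hi in[(.03,.1),(.1,.2),(.2,.3),(.3,.45),(.45,.9)]:
    print(lo)
    P=np.vstack([pts(c,np.ones((420,560),bool)) for c in cs]); P=P[(P[:,2]>lo)&(P[:,2]<hi)]
    H,_,_=np.histogram2d(P[:,0],P[:,1],bins=[np.arange(.2,1.01,.05),np.arange(-.6,.61,.05)])
    for row in H[::-1]: print("".join("#" if v>15 else "." for v in row[::-1]))
E
```

```text
[ 0.59665547 -0.13410784  0.06631797  0.35174973] -328.9765625
[ 0.59862671 -0.13852997 -0.12970816  0.12838866] -245.2591094970703
both [ 0.59775525 -0.13616278 -0.03714936  0.2449559 ] 14.034939056775931 -541.8595581054688
0.03
..........#...........##
..........#.....#.....##
........#......##.#...#.
...#...##...#..##.###.#.
...#...##...#..##.##....
............##.#..###...
...#.##.######....#.....
...####.########..##....
...####..#.#..##........
...####.########........
...######..######..##...
...####.............#...
........................
........................
........................
........................
0.1
...............#........
...............##.......
........#......##.#..#..
...........#...##.####..
...#........#..#........
............####........
.....##...#######.##....
.....#.##########.##....
...........######.......
.......##########.......
.......##..#...##..##...
........................
........................
........................
........................
........................
0.2
........................
........................
........#...
[... 446 characters left out ...]
.##.#..####.........
......###...####........
......########.....##...
.....########.....###...
.....#.....#......####..
...........#.....####...
..................###...
..................##....
........................
........................
........................
........................
0.45
........................
........................
........................
........................
.....#..................
.....####...#.##........
.....##########...##....
.....##########...##....
.....#.....#.....##.....
.................##.....
..................##....
..................##....
........................
........................
........................
........................
```

View pics/rect0.png

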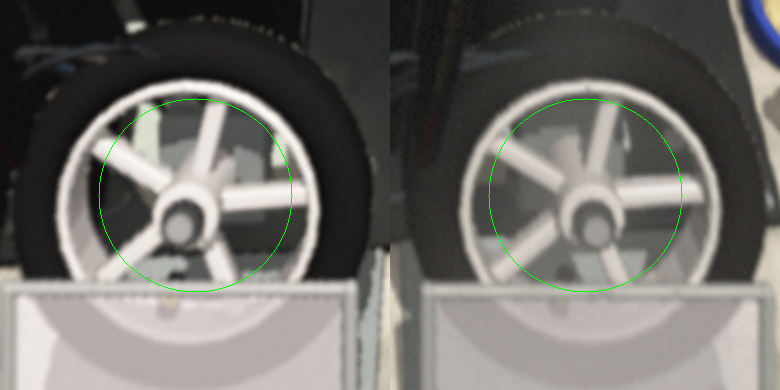

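Run:
```python
from fit import *
from scipy.optimize import least_squares
cs=[cam("scene"),cam("top")]; p0=np.load("pose.npy"); F0=frame(*p0[:3])
rod=[np.array([[287.5,229.9],[344.9,316.1]]),np.array([[313.2,222.2],[432.6,226.1]])]
cen=[proj(c,F0[0]+(x-195)/1625*F0[2]+(195-y)/1625*F0[1]+.003*F0[3])[0] for c,x,y in((cs[0],192,203),(cs[1],197,200))]
def res(p):
    F=frame(*p); o,u,r,a=F; out=[]
    for c,q,m in zip(cs,rod,cen):
        out+=[proj(c,[o-.035*u-.1*r+.034*a,o-.035*u+.1*r+.034*a])-q, proj(c,o+.007*a)-m]
    return np.vstack(out).ravel()
r=least_squares(res,p0[:3],loss="soft_l1");p=r.x;print(p,np.round(res(p),1))
b=[(v-.006,v+.006) for v in p[:2]]+[(p[2]-.03,p[2]+.03),(0,1.2566)]
def sc(q,cs):
    F=frame(*q[:3]);k=np.arange(5)*2*np.pi/5+q[3];k=k[np.cos(k)>-.2];rr=np.linspace(.034,.066,8)[:,None,None];s=0
    for c in cs:
        s+=samp(c,wp(F,rr,k[None,:,None]+np.array([-.004,0,.004])/rr,.007))-samp(c,wp(F,rr,k[None,:,None]+np.array([-.011,.011])/rr,.006))
    return -s
for c in cs:c["gray"]=cv2.cvtColor(c["image"],cv2.COLOR_RGB2GRAY).astype(np.float32)
r=differential_evolution(sc,b,args=(cs,),seed=1,popsize=20);print(r.x,r.fun,np.degrees(r.x[3]))
p=np.r_[p,r.x[3]]; np.save("pose.npy",p);F=frame(*p[:3]);print("u",F[1],"r",F[2],"a",F[3])
ims=[]
for c in cs:
    im=c["image"].copy(); im=cv2.resize(im,None,fx=3,fy=3,interpolation=cv2.INTER_CUBIC)
    L=lambda P,col:cv2.polylines(im,[np.int32(proj(c,P)*3+1)],False,col,1)
    t=np.linspace(0,6.3,80)
    L(wp(F,.072,t,.0),(255,0,0));L(wp(F,.1105,t,0),(0,255,0));o,u,rr,a=F
    L([o-.035*u-.1*rr+.034*a,o-.035*u+.1*rr+.034*a],(0,0,255))
    for k in range(5): L(wp(F,np.array([.02,.07]),p[3]+k*1.2566,.007),(255,0,255)); L(wp(F,np.array([.047,.073]),p[3]+.628+k*1.2566,0),(0,255,255))
    q=np.int32(proj(c,o)[0]*3); ims.append(im[q[1]-200:q[1]+200,q[0]-200:q[0]+200])
    # valve candidates colour
    for k in range(5):
        P=wp(F,np.linspace(.05,.07,5),p[3]+.628+k*1.2566,0); q=np.int32(proj(c,P).round()); print(round(np.degrees(p[3]+.628+k*1.2566)),c["image"][q[:,1],q[:,0]].tolist())
cv2.imwrite("pics/ov0.png",np.hstack(ims)[:,:,::-1])
# obstacles in wheel coords (front of wheel)
P=np.vstack([pts(c,np.ones((420,560),bool)) for c in cs]);D=P-F[0];W=np.c_[D@F[1],D@F[2],D@F[3]]
m=(abs(W[:,1])<.3)&(W[:,2]>.02)&(W[:,2]<.5)&(abs(W[:,0])<.35);print(m.sum())
for lo,hi in[(.04,.1),(.1,.2),(.2,.3),(.3,.5)]:
    k=m&(W[:,2]>lo)&(W[:,2]<hi);H,_,_=np.histogram2d(W[k,0],W[k,1],bins=[np.arange(-.35,.36,.05),np.arange(-.3,.31,.03)]);print(lo)
    for row in H[::-1]: print("".join("#" if v>15 else "." for v in row))
```

```text
[ 0.5975392  -0.13647429 -0.03605581] [ 0.2  1.9 -0.3 -1.1  1.2 -0.4  1.1  0.3 -1.5  0.7  0.  -0.2]
[ 0.59632983 -0.13618543 -0.00850143  0.26416647] -212.41061401367188 15.135623725599602
u [ 0.7066472  -0.02548978  0.70710678] r [-0.036048   -0.99935006  0.        ] a [-0.7066472   0.02548978  0.70710678]
51 [[80, 82, 80], [67, 69, 67], [79, 80, 76], [244, 240, 236], [145, 139, 134]]
123 [[50, 50, 48], [50, 51, 48], [49, 49, 46], [39, 40, 38], [71, 72, 71]]
195 [[95, 97, 95], [111, 109, 106], [204, 202, 194], [171, 164, 156], [209, 193, 176]]
267 [[43, 44, 42], [31, 31, 31], [16, 16, 16], [16, 15, 15], [127, 121, 116]]
339 [[77, 78, 76], [50, 51, 48], [43, 44, 40], [177, 170, 163], [235, 231, 226]]
51 [[75, 75, 71], [72, 71, 67], [72, 72, 68], [76, 76, 73], [186, 181, 173]]
123 [[95, 96, 93], [95, 95, 92], [97, 98, 94], [132, 130, 123], [137, 132, 126]]
195 [[86, 84, 80], [95, 93, 90], [170, 169, 161], [185, 183, 175], [158, 153, 147]]
267 [[71, 70, 67], [68, 69, 66], [68, 66, 65], [66, 65, 63], [144, 141, 134]]
339 [[93, 91, 88], [92, 93, 89], [96, 95, 91], [218, 213, 203], [130, 
[... 510 characters left out ...]
....................
....................
....................
....................
....................
0.2
#######.##.....##...
#######........###..
.##.#.#........##..#
....#..........#####
....#..........#####
................##..
....................
....................
....................
....................
....................
....................
....................
....................
0.3
###.#.#.##..........
...............#....
...............##...
...............###..
................##..
................##..
....................
....................
....................
....................
....................
.....####...........
.....#####..........
....................
```

View pics/ov0.png

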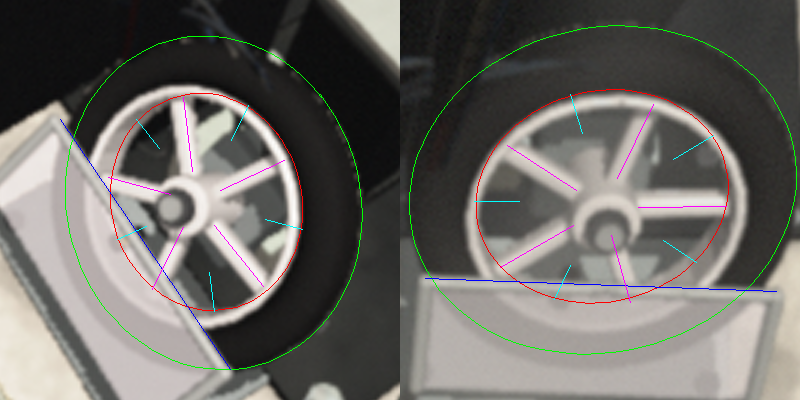

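View pics/top0.png

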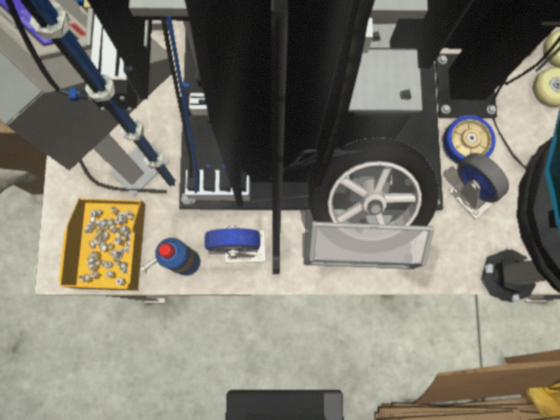

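Run:
```python
from h import *
cs=[cam("scene"),cam("top")]
for c in cs:
    P=pts(c,cv2.erode((c["depth"]>0).astype(np.uint8),np.ones((3,3)))>0)
    for lo in np.arange(.02,.75,.06):
        k=(P[:,2]>lo)&(P[:,2]<lo+.06)&(P[:,0]<.66)&(P[:,0]>.3)&(P[:,1]<.075)&(P[:,1]>-.02); Q=P[k]
        if len(Q)>5: print(round(lo,2),len(Q),np.round(np.percentile(Q,[5,50,95],axis=0)[:,:2],3).tolist())
# nearest tall stuff, right side and front
P=np.vstack([pts(c,np.ones((420,560),bool)) for c in cs])
for lo,hi in[(.2,.3),(.3,.45),(.45,.9)]:
    for y in np.arange(-.5,.65,.1):
        Q=P[(P[:,2]>lo)&(P[:,2]<hi)&(P[:,1]>y)&(P[:,1]<y+.1)&(P[:,0]>.25)]
        if len(Q)>20: print(lo,round(y,2),"minx",np.round(np.percentile(Q[:,0],1),3))
```

```text
0.02 733 [[0.475, 0.024], [0.559, 0.025], [0.646, 0.027]]
0.08 898 [[0.475, 0.024], [0.55, 0.026], [0.644, 0.029]]
0.14 1015 [[0.496, 0.02], [0.568, 0.026], [0.645, 0.033]]
0.2 1058 [[0.515, 0.024], [0.577, 0.025], [0.65, 0.032]]
0.26 1108 [[0.532, 0.024], [0.588, 0.025], [0.651, 0.032]]
0.32 1255 [[0.548, 0.024], [0.596, 0.025], [0.651, 0.033]]
0.38 1352 [[0.564, 0.023], [0.606, 0.025], [0.652, 0.034]]
0.44 1582 [[0.581, 0.015], [0.617, 0.025], [0.653, 0.034]]
0.5 1922 [[0.597, 0.006], [0.63, 0.025], [0.653, 0.034]]
0.56 1128 [[0.612, -0.006], [0.641, 0.024], [0.653, 0.034]]
0.02 461 [[0.508, -0.016], [0.654, 0.032], [0.655, 0.072]]
0.08 536 [[0.475, -0.012], [0.653, 0.054], [0.655, 0.073]]
0.14 612 [[0.498, -0.012], [0.654, 0.029], [0.655, 0.07]]
0.2 841 [[0.516, -0.017], [0.654, 0.026], [0.655, 0.07]]
0.26 917 [[0.532, -0.015], [0.654, 0.03], [0.655, 0.07]]
0.32 1144 [[0.549, -0.015], [0.654, 0.029], [0.655, 0.07]]
0.38 1516 [[0.566, -0.015], [0.654, 0.03], [0.655, 0.07]]
0.44 1963 [[0.583, -0.015], [0.654, 0.029], [0.655, 0.07]]
0.5 2769 [[0.6, -0.015], [0.654, 0.029], [0.655, 0.07]]
0.56 3939 [[0.617, -0.015], [0.654, 0.029], [0.655, 0.07]]
0.62 553 [[0.629, -0.005], [0.634, 0.03], [0.655, 0.039]]
0.2 -0.5 minx 0.431
0.2 -0.4 minx 0.444
0.2 -0.3 minx 0.616
0.2 -0.2 minx 0.629
0.2 -0.1 minx 0.603
0.2 -0.0 minx 0.512
0.2 0.1 minx 0.605
0.2 0.2 minx 0.606
0.2 0.3 minx 0.649
0.3 -0.5 minx 0.498
0.3 -0.4 minx 0.423
0.3 -0.3 minx 0.528
0.3 -0.2 minx 0.718
0.3 -0.1 minx 0.603
0.3 -0.0 minx 0.542
0.3 0.1 minx 0.603
0.3 0.2 minx 0.603
0.3 0.3 minx 0.587
0.45 -0.4 minx 0.412
0.45 -0.3 minx 0.5
0.45 -0.2 minx 0.618
0.45 -0.1 minx 0.605
0.45 -0.0 minx 0.584
0.45 0.1 minx 0.606
0.45 0.2 minx 0.606
0.45 0.3 minx 0.59
```

Run:
```python
from h import *
p=np.load("pose.npy");p[:3]=[.5967,-.1363,-.025];np.save("pose.npy",p);F=frame(*p[:3])
cs=[cam("scene"),cam("top")]
for c in cs:
    P=pts(c,cv2.erode((c["depth"]>0).astype(np.uint8),np.ones((3,3)))>0);D=P-F[0];W=np.c_[D@F[1],D@F[2],D@F[3]]
    for a in(.045,.09,.13,.18,.24,.3):
        print(a,end=": ")
        for r in np.arange(-.2,.16,.04):
            Q=W[(W[:,1]>r)&(W[:,1]<r+.04)&(W[:,2]>a)&(W[:,2]<a+.05)&(W[:,0]>-.02)]
            print(f"[{r:.2f} n{len(Q)} {np.percentile(Q[:,0],2):.2f}]" if len(Q)>5 else f"[{r:.2f} -]",end=" ")
        print()
G=F[0]-.048*F[2];print(G, G+.128*F[3], F)
```

```text
0.045: [-0.20 n897 -0.02] [-0.16 n79 -0.02] [-0.12 n1397 0.06] [-0.08 n160 0.30] [-0.04 -] [0.00 -] [0.04 -] [0.08 -] [0.12 -] 
0.09: [-0.20 n1270 -0.01] [-0.16 n141 -0.02] [-0.12 n1337 0.11] [-0.08 n97 0.23] [-0.04 n371 0.29] [0.00 n553 0.29] [0.04 n341 0.29] [0.08 -] [0.12 -] 
0.13: [-0.20 n1590 0.03] [-0.16 n160 0.03] [-0.12 n1467 0.15] [-0.08 -] [-0.04 n861 0.30] [0.00 n1274 0.30] [0.04 n778 0.31] [0.08 -] [0.12 -] 
0.18: [-0.20 n1853 0.12] [-0.16 n318 0.13] [-0.12 n1747 0.20] [-0.08 -] [-0.04 n881 0.35] [0.00 n1832 0.36] [0.04 n1163 0.36] [0.08 -] [0.12 -] 
0.24: [-0.20 n2008 0.22] [-0.16 n691 0.31] [-0.12 n2217 0.26] [-0.08 n127 0.36] [-0.04 n3136 0.33] [0.00 n2772 0.39] [0.04 n1111 0.42] [0.08 -] [0.12 n7 0.25] 
0.3: [-0.20 n112 0.32] [-0.16 -] [-0.12 n463 0.33] [-0.08 -] [-0.04 n1957 0.33] [0.00 -] [0.04 -] [0.08 -] [0.12 n109 0.23] 
0.045: [-0.20 n285 0.12] [-0.16 n440 0.12] [-0.12 n353 0.06] [-0.08 -] [-0.04 -] [0.00 -] [0.04 -] [0.08 -] [0.12 -] 
0.09: [-0.20 n477 -0.02] [-0.16 n594 0.17] [-0.12 n485 0.11] [-0.08 -] [-0.04 n445 0.29] [0.00 n80 0.29] [0.04 n291 0.29] [0.08 -] [0.12 -] 
0.13: [-0.20 n735 0.03] [-0.16 n763 0.21] [-0.12 n609 0.14] [-0.08 -] [-0.04 n360 0.31] [0.00 n131 0.31] [0.04 n599 0.31] [0.08 -] [0.12 -] 
0.18: [-0.20 n1080 0.12] [-0.16 n1070 0.26] [-0.12 n885 0.19] [-0.08 -] [-0.04 -] [0.00 n11 0.36] [0.04 n44 0.36] [0.08 -] [0.12 -] 
0.24: [-0.20 n1810 0.22] [-0.16 n1706 0.32] [-0.12 n1699 0.26] [-0.08 n836 0.36] [-0.04 n361 0.32] [0.00 -] [0.04 -] [0.08 -] [0.12 -] 
0.3: [-0.20 n1054 0.33] [-0.16 n106 0.38] [-0.12 n793 0.34] [-0.08 -] [-0.04 n1297 0.33] [0.00 -] [0.04 -] [0.08 -] [0.12 -] 
[ 0.59789988 -0.088315    0.14      ] [ 0.50741849 -0.08605249  0.23050967] (array([ 0.5967, -0.1363,  0.14  ]), array([ 0.70688582, -0.01767583,  0.70710678]), array([-0.0249974 , -0.99968752,  0.        ]), array([-0.70688582,  0.01767583,  0.70710678]))
```

Call:
send_rows(deltas="0 -56 0 0 0 0 0; 0 -56 0 0 0 0 0; 0 -56 0 0 0 0 0; 0 -56 0 0 0 0 0; -59 -4 0 0 0 8.5 0; -59 -4 0 0 0 8.5 0; -59 -4 0 0 0 8.5 0; -59 -4 0 0 0 8.5 0; -59 -4 0 0 0 8.5 0; -59 -4 0 0 0 8.5 0", newtons=10)

```text
time: 2.65
position: [0.3636, 0.1746, 0.2927]
tool_rot: [0.535, 0.845, 0.001, 0.001]
ft_force: [0.5, 0.2, 0.4]
grip_width: 0.0018
grip_force: 0.0
```

```bash
cat > go.py <<'E'
from h import *
def plan(u,r,a,n=1,q=False):
    "delta in tool frame from the present pose to tip-centre (u,r) mm, TCP height a mm in the wheel frame"
    F=frame(*np.load("pose.npy")[:3]); o=robot.get_obs(); Rt=R.from_quat(o["tool_rot"]); T=np.c_[-F[2],F[1],-F[3]]
    tgt=F[0]+(u*F[1]+r*F[2]+a*F[3])/1000; d=Rt.inv().apply(tgt-o["position"])*1000
    rv=(Rt.inv()*R.from_matrix(T)).as_rotvec(degrees=True); D=np.array(o["position"])-F[0]
    print("t",o["time"],"pos",np.round(o["position"],4),"wheel u,r,a mm",np.round([D@F[1]*1e3,D@F[2]*1e3,D@F[3]*1e3],1),"F",np.round(o["ft_force"],1),"grip",o["grip_width"],"q",np.round(o["q"],2))
    print("shift",np.round(d,1),"turn",np.round(rv,1))
E
python3 -c "
from go import *
plan(45.5,-10,200)"
```

```text
t 2.65 pos [0.3636 0.1746 0.2927] wheel u,r,a mm [ -62.3 -305.   278.2] F [0.5 0.2 0.4] grip 0.0017784755223539995 q [ 0.17  0.23  1.96  0.    0.96 -0.27]
shift [-322.6  -15.2  -20.8] turn [-44.  -10.5  25.3]
```

Call:
send_rows(deltas="-59 -4 0 0 0 8.5 0; -59 -4 0 0 0 8.5 0; -59 -4 0 0 0 8.5 0; -59 -4 0 0 0 4 0; -40 0 0 0 0 0 0; 0 0 0 -10 0 0 0; 0 0 0 -10 0 0 0; 0 0 0 -10 0 0 0; 0 0 0 -10 0 0 0")

```text
time: 3.78
position: [0.3983, -0.0863, 0.2915]
tool_rot: [0.698, 0.663, 0.197, 0.184]
ft_force: [0.1, 0.9, 0.3]
grip_width: 0.0004
grip_force: 0.0
```

```bash
python3 -c "
from go import *
plan(45.5,-10,200)"
```

```text
t 3.775 pos [ 0.3983 -0.0863  0.2915] wheel u,r,a mm [-34.  -45.  248.2] F [0.1 0.9 0.3] grip 0.000411231423412311 q [-0.7   0.14  2.25  0.85  0.47 -1.36]
shift [-32.7  89.7  27.4] turn [-13.7  -0.8  -1.9]
```

Call:
send_rows(deltas="-8 22 7 -3.5 0 -0.5 0; -8 22 7 -3.5 0 -0.5 0; -8 22 7 -3.5 0 -0.5 0; -8 22 7 -3.5 0 -0.5 0; 0 0 0 0 0 0 0")

```text
time: 4.4
position: [0.4857, -0.1226, 0.3203]
tool_rot: [0.659, 0.646, 0.273, 0.27]
ft_force: [-0.1, 0.1, -0.7]
grip_width: 0.0005
grip_force: 0.0
```

```bash
python3 -c "
from go import *
plan(45.5,-10,110)"
```

```text
t 4.4 pos [ 0.4857 -0.1226  0.3203] wheel u,r,a mm [ 48.8 -10.9 206.2] F [-0.1  0.1 -0.7] grip 0.0004772615253101281 q [-0.7   0.23  2.15  1.36  0.48 -1.84]
shift [-2.2 -3.5 96.1] turn [ 0.1 -0.8 -0. ]
```

Call:
send_rows(deltas="-1 -1 35 0 -0.4 0 0; -1 -2 35 0 -0.4 0 0; 0 -1 30 0 0 0 0; 0 0 0 0 0 0 0")

```text
time: 4.9
position: [0.5528, -0.124, 0.2448]
tool_rot: [0.662, 0.645, 0.268, 0.272]
ft_force: [-0.2, 0.2, 0.3]
grip_width: 0.0006
grip_force: 0.0
```

```bash
cat > look.py <<'E'
from go import *
import sys
def look(name,view=True):
    p=np.load("pose.npy");F=frame(*p[:3]);ims=[]
    for n in("scene","top"):
        c=cam(n);im=cv2.resize(c["image"],None,fx=3,fy=3,interpolation=cv2.INTER_CUBIC);q=np.int32(proj(c,F[0])[0]*3)
        o=robot.get_obs();Rt=R.from_quat(o["tool_rot"]);tip=np.array(o["position"])+Rt.apply([[x,y,.07] for x,y in((-.0095,-.015),(.0095,-.015),(.0095,.015),(-.0095,.015),(-.0095,-.015))])
        cv2.polylines(im,[np.int32(proj(c,tip)*3+1)],False,(255,0,0),1)
        ims.append(im[q[1]-200:q[1]+200,q[0]-200:q[0]+200])
    cv2.imwrite("pics/"+name,np.hstack(ims)[:,:,::-1])
E
python3 -c "
from look import *
plan(45.5,-10,58); look('a1.png')"
```

```text
t 4.9 pos [ 0.5528 -0.124   0.2448] wheel u,r,a mm [ 42.8 -11.2 105.4] F [-0.2  0.2  0.3] grip 0.0006464148645974071 q [-0.58  0.46  2.08  1.82  0.4  -2.26]
shift [-1.4  2.7 47.3] turn [-0.1 -0.2 -0.1]
```

View pics/a1.png

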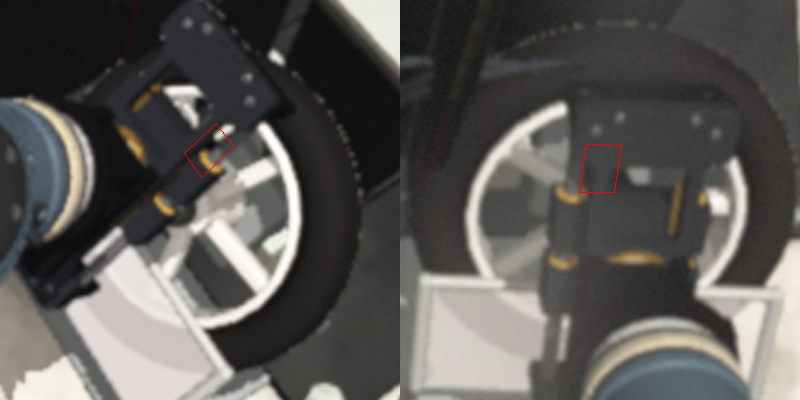

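```bash
cat >> go.py <<'E'
def ph(phi,a,R0=45,h=15.5):
    "present pose to: finger box aligned with a spoke at phi deg, just touching its ccw side; prints shift/turn and the phi where we are"
    F=frame(*np.load("pose.npy")[:3]); o=robot.get_obs(); Rt=R.from_quat(o["tool_rot"]); f=np.radians(phi)
    T=np.c_[-F[2],F[1],-F[3]]@R.from_euler("z",f).as_matrix()
    tgt=F[0]+((R0*np.cos(f)+h*np.sin(f))*F[1]+(R0*np.sin(f)-h*np.cos(f))*F[2]+a*F[3])/1000
    D=np.array(o["position"])-F[0]; w=np.array([D@F[1],D@F[2],D@F[3]])*1e3
    lag=np.degrees(np.arcsin(h/np.hypot(*w[:2])))
    print("t",round(o["time"],2),"wheel u,r,a",np.round(w,1),"spoke phi if touching",round(np.degrees(np.arctan2(w[1],w[0]))+lag,1),"F",np.round(o["ft_force"],1),"q",np.round(o["q"],2))
    print("shift",np.round(Rt.inv().apply(tgt-o["position"])*1000,1),"turn",np.round((Rt.inv()*R.from_matrix(T)).as_rotvec(degrees=True),1))
E
python3 -c "
from go import *
ph(8,58)"
```

```text
t 5.0 wheel u,r,a [ 43.5 -11.1 107. ] spoke phi if touching 5.8 F [-0.7  0.9  0.5] q [-0.58  0.46  2.08  1.82  0.4  -2.26]
shift [-2.1  3.2 49. ] turn [ 0.  -0.1  8. ]
```

Call:
send_rows(deltas="-2 3 0 0 0 8 0; 0 0 12 0 0 0 0; 0 0 12 0 0 0 0; 0 0 12 0 0 0 0; 0 0 12 0 0 0 0; 0 0 0 0 0 0 0")

```text
time: 5.75
position: [0.5892, -0.1275, 0.2143]
tool_rot: [0.705, 0.597, 0.287, 0.255]
ft_force: [-0.2, 0.2, 0.2]
grip_width: 0.0007
grip_force: 0.0
```

```bash
python3 -c "
from go import *
ph(16,58)"
```

```text
t 5.75 wheel u,r,a [47.1 -8.6 58. ] spoke phi if touching 8.6 F [-0.2  0.2  0.2] q [-0.54  0.56  2.02  1.95  0.39 -2.22]
shift [-6.   1.3 -0. ] turn [ 0.1 -0.1  8. ]
```

Call:
send_rows(deltas="-3.2 0.9 0 0 0 4 0; -3.2 0.9 0 0 0 4 0; -3.2 1 0 0 0 4 0; -3.2 1 0 0 0 4 0; -3.2 1 0 0 0 4 0; -3.2 1 0 0 0 4 0; 0 0 0 0 0 0 0")

```text
time: 6.62
position: [0.5881, -0.1469, 0.2147]
tool_rot: [0.813, 0.438, 0.334, 0.19]
ft_force: [-0.2, 2.0, 1.8]
grip_width: 0.0004
grip_force: 1.1
```

```bash
python3 -c "
from go import *
ph(70,58)"
```

```text
t 6.62 wheel u,r,a [47.  10.9 58.7] spoke phi if touching 31.8 F [-0.2  2.   1.8] q [-0.58  0.56  2.    1.88  0.41 -1.76]
shift [-31.2  -0.6   0.6] turn [ 0.  -0.2 38. ]
```

Call:
send_rows(deltas="-3.2 1 0 0 0 4 0; -3.2 1 0 0 0 4 0; -3.2 1 0 0 0 4 0; -3.2 1 0 0 0 4 0; -3.2 1 0 0 0 4 0; -3.2 1 0 0 0 4 0; -3.2 1 0 0 0 4 0; -3.2 1 0 0 0 4 0; -3.2 1 0 0 0 4 0; -3.2 1 0 0 0 4 0")

```text
time: 7.88
position: [0.5758, -0.1752, 0.2031]
tool_rot: [0.913, 0.133, 0.38, 0.065]
ft_force: [1.6, 0.5, 4.0]
grip_width: 0.0003
grip_force: 1.6
```

```bash
python3 -c "
from go import *
ph(104,58)"
```

```text
t 7.88 wheel u,r,a [30.5 39.4 58.7] spoke phi if touching 70.3 F [1.6 0.5 4. ] q [-0.65  0.59  2.02  1.88  0.45 -1.13]
shift [-27.6  -0.5   0.5] turn [-0.  -0.3 31.9]
```

Call:
send_rows(deltas="-3.2 1 0 0 0 4 0; -3.2 1 0 0 0 4 0; -3.2 1 0 0 0 4 0; -3.2 1 0 0 0 4 0; -3.2 1 0 0 0 4 0; -3.2 1 0 0 0 4 0; -3.2 1 0 0 0 4 0; -3.2 1 0 0 0 4 0; 0 0 0 0 0 0 0")

```text
time: 9.0
position: [0.558, -0.1853, 0.185]
tool_rot: [0.915, -0.124, 0.382, -0.041]
ft_force: [0.7, -2.0, 1.4]
grip_width: 0.0003
grip_force: 1.4
```

```bash
python3 -c "
from go import *
ph(104,110)"
```

```text
t 9.0 wheel u,r,a [ 5.3 50.  58.3] spoke phi if touching 101.9 F [ 0.7 -2.   1.4] q [-0.69  0.62  2.06  1.96  0.5  -0.7 ]
shift [ -1.6  -2.2 -51.7] turn [ 0.  -0.2  0. ]
```

Call:
send_rows(deltas="3 0 0 0 0 0 0; 0 0 -20 0 0 0 0; 0 0 -40 0 0 0 0; 0 0 -60 0 0 0 0; 0 0 -60 0 0 -8 0; 0 0 0 0 0 -10 0; 0 0 0 0 0 -10 0; 0 0 0 0 0 -10 0; 0 0 0 0 0 -10 0; 0 0 0 0 0 -10 0")

```text
time: 10.25
position: [0.4314, -0.1808, 0.313]
tool_rot: [0.86, 0.339, 0.353, 0.148]
ft_force: [-0.7, 0.3, 0.6]
grip_width: 0.0008
grip_force: 0.0
```

```bash
python3 -c "
from look import *
ph(22,150); look('a2.png')"
```

```text
t 10.25 wheel u,r,a [  6.3  48.6 238.4] spoke phi if touching 101.1 F [-0.7  0.3  0.6] q [-0.95  0.21  2.2   1.31  0.62 -1.21]
shift [61.6 -4.  88.5] turn [ -0.1  -0.1 -23.6]
```

View pics/a2.png

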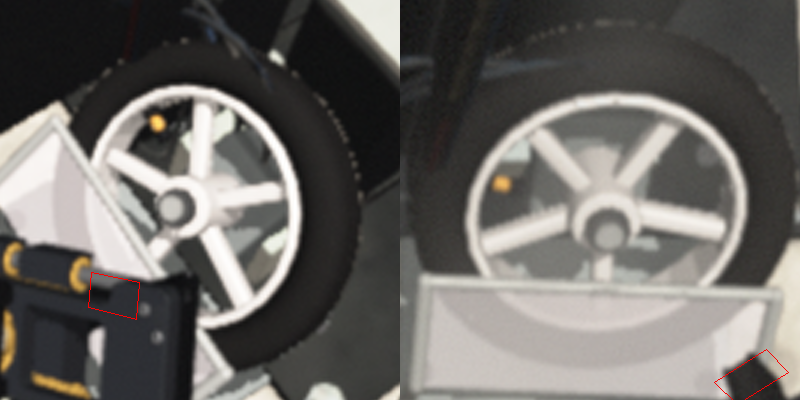

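```bash
cat > ang.py <<'E'
from fit import *
def sc(q,cs,h=(.011,)):
    F=frame(*q[:3]);k=np.arange(5)*2*np.pi/5+q[3];k=k[np.cos(k)>-.2];rr=np.linspace(.034,.066,8)[:,None,None];s=0
    for c in cs: s+=samp(c,wp(F,rr,k[None,:,None]+np.array([-.004,0,.004])/rr,.007))-samp(c,wp(F,rr,k[None,:,None]+np.array([-.011,.011])/rr,.006))
    return -s
def meas():
    cs=[cam("scene"),cam("top")];p=np.load("pose.npy")
    for c in cs:
        c["gray"]=cv2.cvtColor(c["image"],cv2.COLOR_RGB2GRAY).astype(np.float32)
    for S in(cs,cs[:1],cs[1:]):
        b=[(v-.006,v+.006) for v in p[:2]]+[(p[2]-.03,p[2]+.03),(0,1.2566)]
        r=differential_evolution(sc,b,args=(S,),seed=1,popsize=20); th=np.linspace(0,1.2566,1257); s=[sc(np.r_[p[:3],t],S) for t in th]
        print("fit",np.round(r.x[:3],4),"spoke mod72",round(np.degrees(r.x[3]),1),"fixed-pose",round(np.degrees(th[np.argmin(s)]),1))
    F=frame(*p[:3])
    for c in cs:  # brass blob -> ray into the wheel plane
        hsv=cv2.cvtColor(c["image"],cv2.COLOR_RGB2HSV);m=cv2.inRange(hsv,(8,110,110),(32,255,255)).astype(bool)
        g=np.indices(m.shape);X=np.stack([(g[1]-c["cx"])/c["f"],(g[0]-c["cy"])/c["f"],np.ones(m.shape)],-1)@c["Rm"];o=-c["Rm"].T@c["t"]
        k=((F[0]-o)@F[3])/(X@F[3]);W=o+k[...,None]*X-F[0];u,r=W@F[1],W@F[2];rad=np.hypot(u,r);m&=(rad<.078)&(rad>.035)&(u>-.04)
        if m.sum(): print("brass",m.sum(),"u r",u[m].mean().round(4),r[m].mean().round(4),"deg",np.degrees(np.arctan2(r[m].mean(),u[m].mean())).round(1))
E
python3 -c "
from ang import *
meas()"
```

```text
fit [ 0.5958 -0.1371 -0.001 ] spoke mod72 29.5 fixed-pose 29.0
fit [ 0.5949 -0.1368 -0.0279] spoke mod72 28.4 fixed-pose 29.5
fit [ 0.5971 -0.1372 -0.0019] spoke mod72 29.3 fixed-pose 28.1
brass 23 u r 0.0089 -0.061 deg -81.7
brass 26 u r 0.0103 -0.0587 deg -80.1
```

Call:
send_rows(deltas="20 0 0 0 0 -8 0; 20 0 10 0 0 -8 0; 20 0 30 0 0 -8 0; 0 0 0 0 0 0 0")

```text
time: 10.95
position: [0.4879, -0.1344, 0.3104]
tool_rot: [0.772, 0.507, 0.316, 0.216]
ft_force: [0.2, -0.0, 0.9]
grip_width: 0.0002
grip_force: 0.0
```

```bash
python3 -c "
from go import *
ph(22,110)"
```

```text
t 10.95 wheel u,r,a [ 43.6   0.8 197.5] spoke phi if touching 21.9 F [ 0.2 -0.   0.9] q [-0.71  0.26  2.15  1.4   0.48 -1.53]
shift [-0.4  4.4 87.5] turn [-0.1 -0.2 -0.1]
```

Call:
send_rows(deltas="0 3 45 0 0 0 0; 0 1 42 0 0 0 0; 0 0 0 0 0 0 0; 0 0 14 0 0 0 0; 0 0 14 0 0 0 0; 0 0 12 0 0 0 0; 0 0 12 0 0 0 0; 0 0 0 0 0 0 0")

```text
time: 11.95
position: [0.5885, -0.1401, 0.2155]
tool_rot: [0.772, 0.507, 0.316, 0.218]
ft_force: [0.4, -0.8, 0.4]
grip_width: 0.0004
grip_force: 0.0
```

```bash
python3 -c "
from go import *
ph(22,58)"
```

```text
t 11.95 wheel u,r,a [47.6  4.  59.1] spoke phi if touching 23.8 F [ 0.4 -0.8  0.4] q [-0.57  0.56  2.01  1.9   0.4  -1.94]
shift [ 1.4 -0.7  1.1] turn [ 0.1 -0.1 -0.1]
```

Call:
send_rows(deltas="-3.2 1 0 0 0 4 0; -3.2 1 0 0 0 4 0; -3.2 1 0 0 0 4 0; -3.2 1 0 0 0 4 0; -3.2 1 0 0 0 4 0; -3.2 1 0 0 0 4 0; -3.2 1 0 0 0 4 0; -3.2 1 0 0 0 4 0; -3.2 1 0 0 0 4 0; -3.2 1 0 0 0 4 0")

```text
time: 13.2
position: [0.5791, -0.1695, 0.208]
tool_rot: [0.898, 0.212, 0.373, 0.096]
ft_force: [1.8, 2.3, 3.6]
grip_width: 0.0007
grip_force: 1.5
```

```bash
python3 -c "
from go import *
ph(98,58)"
```

```text
t 13.2 wheel u,r,a [36.3 33.7 60. ] spoke phi if touching 61.1 F [1.8 2.3 3.6] q [-0.64  0.58  2.01  1.86  0.44 -1.27]
shift [-30.2  -1.2   1.8] turn [-0.1 -0.3 35.9]
```

Call:
send_rows(deltas="-3.2 1 0.5 0 0 4 0; -3.2 1 0.5 0 0 4 0; -3.2 1 0.5 0 0 4 0; -3.2 1 0 0 0 4 0; -3.2 1 0 0 0 4 0; -3.2 1 0 0 0 4 0; -3.2 1 0 0 0 4 0; -3.2 1 0 0 0 4 0; -3.2 1 0 0 0 4 0; 0 0 0 0 0 0 0")

```text
time: 14.45
position: [0.5616, -0.1851, 0.1884]
tool_rot: [0.92, -0.076, 0.384, -0.022]
ft_force: [1.5, -1.5, 2.5]
grip_width: 0.0007
grip_force: 1.3
```

```bash
python3 -c "
from look import *
from ang import *
ph(108,58); meas(); look('a3.png')"
```

```text
t 14.45 wheel u,r,a [10.3 49.7 58.1] spoke phi if touching 96.1 F [ 1.5 -1.5  2.5] q [-0.69  0.62  2.05  1.94  0.49 -0.78]
shift [-9.7 -0.8  0.1] turn [-0.  -0.2 10. ]
fit [ 0.5955 -0.1312  0.0044] spoke mod72 29.6 fixed-pose 23.6
fit [ 0.5956 -0.131   0.0048] spoke mod72 29.6 fixed-pose 23.6
fit [ 0.5958 -0.1314  0.0049] spoke mod72 29.6 fixed-pose 23.3
brass 78 u r 0.0076 0.0385 deg 78.8
brass 15 u r 0.0541 -0.0125 deg -13.0
```

View pics/a3.png

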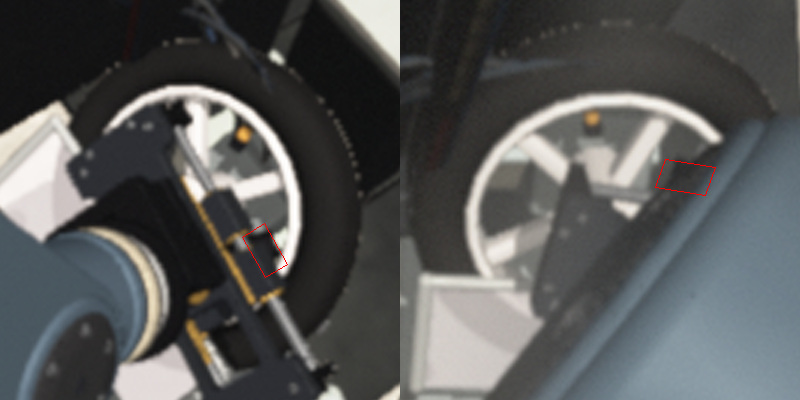

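Call:
send_rows(deltas="-2.4 0.8 0 0 0 3 0; -2.4 0.8 0 0 0 3 0; -2.4 0.8 0 0 0 3 0; -1.6 0.5 0 0 0 2 0; 0 0 0 0 0 0 0; 0 0 0 0 0 0 0")

```text
time: 15.4
position: [0.5546, -0.185, 0.1807]
tool_rot: [0.909, -0.164, 0.379, -0.059]
ft_force: [1.1, -2.8, 1.3]
grip_width: 0.0005
grip_force: 1.2
```

```bash
python3 -c "
from ang import *
from go import *
ph(108,58); meas()"
```

```text
t 15.4 wheel u,r,a [-0.1 49.7 57.7] spoke phi if touching 108.3 F [ 1.1 -2.8  1.3] q [-0.7   0.63  2.06  1.98  0.5  -0.64]
shift [ 0.2 -2.3 -0.3] turn [-0.1 -0.1 -1. ]
fit [ 0.5967 -0.1368  0.002 ] spoke mod72 36.6 fixed-pose 35.9
fit [ 0.5958 -0.1345 -0.0537] spoke mod72 36.5 fixed-pose 36.1
fit [ 0.597 -0.137 -0.002] spoke mod72 36.2 fixed-pose 35.6
brass 72 u r -0.0046 0.0385 deg 96.8
brass 13 u r 0.0559 0.0001 deg 0.1
```

Call:
send_rows(deltas="3 0 0 0 0 0 0; 0 0 -20 0 0 0 0; 0 0 -40 0 0 0 0; 0 0 -60 0 0 0 0; 0 0 -60 0 0 -5 0; 0 0 -20 0 0 0 0; 0 0 0 0 0 0 0")

```text
time: 16.38
position: [0.414, -0.1821, 0.3247]
tool_rot: [0.915, -0.124, 0.381, -0.042]
ft_force: [-0.0, -1.0, 0.1]
grip_width: 0.0002
grip_force: 0.0
```

```bash
python3 -c "
from ang import *
from look import *
ph(100,110); meas(); look('a4.png')"
```

```text
t 16.38 wheel u,r,a [  2.3  50.3 258.9] spoke phi if touching 105.3 F [-0.  -1.   0.1] q [-1.    0.17  2.22  1.25  0.66 -0.16]
shift [  3.9  -4.5 148.9] turn [ 0.  -0.1 -4. ]
fit [ 0.5969 -0.1363 -0.0015] spoke mod72 36.9 fixed-pose 35.7
fit [ 0.5951 -0.1351 -0.0526] spoke mod72 35.5 fixed-pose 35.9
fit [ 0.5973 -0.1343  0.0038] spoke mod72 38.9 fixed-pose 35.6
brass 18 u r 0.0552 -0.0015 deg -1.6
brass 9 u r 0.0553 0.0001 deg 0.1
```

View pics/a4.png

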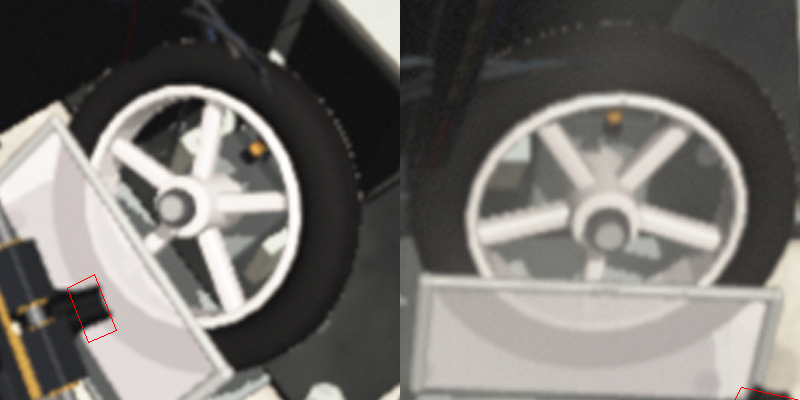

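```bash
python3 -c "
from rig import robot
print(robot.hand_in())"
```

```text
the job is handed in; nothing more can be done
None
```

The valve is straight up the slope, within about 1–2° by the cameras, after two gentle clockwise spoke pushes; the arm is withdrawn clear of everything and the job is handed in at about 16.5 s.

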